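# Interlock three steel channels in a sloped packing jig

## Task

Pack the three matching short steel channels in the sloped jig so that they lock together: put the two that lie open side up into the jig's two bays, one in each, flat on the bed and still open side up, then put the one that lies open side down across the two, centred on the jig, so that each of its flanges stands on the floor of one trough. Line up the channels' ends with the middle of the bed, set them down rather than dropping them, and leave everything else on the bench where it is, the narrower, taller channel too.

Things in the scene. Friction and masses are not known exactly. Their poses are not given: they have to be found in the camera images.
- bed: bed of the fixed jig: grey plate 190 mm up the slope (x) by 130 mm across (y), 8 mm thick; origin at the centre of its upper face, 85 mm above the bench. z is its normal, leaning 30 degrees from vertical towards the robot; x runs up the slope away from the robot; y is level. 10 mm high lugs at y = -41 to -31 and 31 to 41, x = -90 to -82, -12 to 12 and 82 to 90 mm part the bays; elsewhere it is bare.
- bay_low (a point): centre of the lower bay, on the bed's face, at x = -47 mm of the bed; axes as the bed's. The bay is 70 mm along x between lugs (3 mm play either side of a channel); the channel's length lies along y.
- bay_high (a point): centre of the upper bay, on the bed's face, at x = +47 mm of the bed, otherwise like the lower. With both bays filled, 30 mm stay free between the two channels, enough for a finger.
- lock (a point): where the middle of the locking channel's underside (level with its flange tips) goes: on the bed's centre, 5 mm above its face, that is level with the tops of the two webs; axes as the bed's. Its flanges have about 7 mm play either way along x, less if the lower channels stand off-centre.
- chan_a_mid (a point): steel channel section, 64 mm wide (its x), 90 mm long (its y), 30 mm high, walls 5 mm thick (web and both flanges), about 0.4 kg; lies open side up at the start. Point at its centre, 15 mm above its underside; z up.
- chan_b_mid (a point): the same size of channel as the others (64 x 90 x 30 mm, 5 mm walls, about 0.4 kg); lies open side up at the start. Point at its centre, 15 mm above its underside; z up.
- chan_c_mid (a point): the same size of channel as the others (64 x 90 x 30 mm, 5 mm walls, about 0.4 kg); lies open side down at the start (web on top): the locking channel. Point at its centre, 15 mm above its flange tips; z up.
- chan_odd_mid (a point): a channel of another section, 40 mm wide, 105 mm long (y), 42 mm high, lying open side down: not to be used. Point at its centre, half-way up.
- spray: spray can, 62 mm diameter, 190 mm high, standing; origin at the centre of its underside
- slug: short round steel bar standing, 28 mm diameter, 50 mm high; origin under its centre
- block: steel block 50 x 30 mm, 22 mm high; origin under its centre
- carton: small open cardboard box 100 x 85 mm, 60 mm high; origin under its centre
- nut: large steel nut lying flat, 30 mm across flats, 14 mm high; origin under its centre
Not all that is in view belongs to the job. What is shaped like the part that bears chan_b_mid but blue is not meant. Leave any yellow look-alike of the part that bears chan_c_mid alone.

How it is judged:
On the way:
1. the two open-up channels lie one in each bay of the jig, open side up ((((x of chan_a_mid in the frame of bed between -0.054 and -0.04 m and y of chan_a_mid in the frame of bed between -0.015 and 0.015 m and z of chan_a_mid in the frame of bed between 0.011 and 0.0185 m and angle between the z axis of chan_a_mid and the z axis of bed, either way round below 0.12 rad and angle between the y axis of chan_a_mid and the y axis of bed, either way round below 0.12 rad and angle between chan_a_mid's own z axis and vertical below 1 rad) and (x of chan_b_mid in the frame of bed between 0.04 and 0.054 m and y of chan_b_mid in the frame of bed between -0.015 and 0.015 m and z of chan_b_mid in the frame of bed between 0.011 and 0.0185 m and angle between the z axis of chan_b_mid and the z axis of bed, either way round below 0.12 rad and angle between the y axis of chan_b_mid and the y axis of bed, either way round below 0.12 rad and angle between chan_b_mid's own z axis and vertical below 1 rad)) or ((x of chan_b_mid in the frame of bed between -0.054 and -0.04 m and y of chan_b_mid in the frame of bed between -0.015 and 0.015 m and z of chan_b_mid in the frame of bed between 0.011 and 0.0185 m and angle between the z axis of chan_b_mid and the z axis of bed, either way round below 0.12 rad and angle between the y axis of chan_b_mid and the y axis of bed, either way round below 0.12 rad and angle between chan_b_mid's own z axis and vertical below 1 rad) and (x of chan_a_mid in the frame of bed between 0.04 and 0.054 m and y of chan_a_mid in the frame of bed between -0.015 and 0.015 m and z of chan_a_mid in the frame of bed between 0.011 and 0.0185 m and angle between the z axis of chan_a_mid and the z axis of bed, either way round below 0.12 rad and angle between the y axis of chan_a_mid and the y axis of bed, either way round below 0.12 rad and angle between chan_a_mid's own z axis and vertical below 1 rad)))), for 0.2 s.
At the end, for the whole second after the job is handed in: One open-up channel flat in each bay (7 mm up the slope), the open-down one across them, its flanges on their trough floors (12 mm up the slope, 4.5 mm in height); all within 15 mm of the bed's middle line, 0.12 rad of square to it, at rest ((((x of chan_a_mid in the frame of bed between -0.054 and -0.04 m and y of chan_a_mid in the frame of bed between -0.015 and 0.015 m and z of chan_a_mid in the frame of bed between 0.011 and 0.0185 m and angle between the z axis of chan_a_mid and the z axis of bed, either way round below 0.12 rad and angle between the y axis of chan_a_mid and the y axis of bed, either way round below 0.12 rad and angle between chan_a_mid's own z axis and vertical below 1 rad) and (x of chan_b_mid in the frame of bed between 0.04 and 0.054 m and y of chan_b_mid in the frame of bed between -0.015 and 0.015 m and z of chan_b_mid in the frame of bed between 0.011 and 0.0185 m and angle between the z axis of chan_b_mid and the z axis of bed, either way round below 0.12 rad and angle between the y axis of chan_b_mid and the y axis of bed, either way round below 0.12 rad and angle between chan_b_mid's own z axis and vertical below 1 rad)) or ((x of chan_b_mid in the frame of bed between -0.054 and -0.04 m and y of chan_b_mid in the frame of bed between -0.015 and 0.015 m and z of chan_b_mid in the frame of bed between 0.011 and 0.0185 m and angle between the z axis of chan_b_mid and the z axis of bed, either way round below 0.12 rad and angle between the y axis of chan_b_mid and the y axis of bed, either way round below 0.12 rad and angle between chan_b_mid's own z axis and vertical below 1 rad) and (x of chan_a_mid in the frame of bed between 0.04 and 0.054 m and y of chan_a_mid in the frame of bed between -0.015 and 0.015 m and z of chan_a_mid in the frame of bed between 0.011 and 0.0185 m and angle between the z axis of chan_a_mid and the z axis of bed, either way round below 0.12 rad and angle between the y axis of chan_a_mid and the y axis of bed, either way round below 0.12 rad and angle between chan_a_mid's own z axis and vertical below 1 rad))) and x of chan_c_mid in the frame of bed between -0.012 and 0.012 m and y of chan_c_mid in the frame of bed between -0.015 and 0.015 m and z of chan_c_mid in the frame of bed between 0.016 and 0.0245 m and angle between the z axis of chan_c_mid and the z axis of bed, either way round below 0.12 rad and angle between the y axis of chan_c_mid and the y axis of bed, either way round below 0.12 rad and angle between chan_c_mid's own z axis and vertical below 1 rad and linear speed of each of chan_a, chan_b, chan_c below 0.02 m/s); the robot touches nothing.
It fails at once if a channel is dropped (falls free, touching nothing, faster than 0.5 m/s) ((contact force between chan_a and anything else below 0.05 N and linear speed of chan_a above 0.5 m/s) or (contact force between chan_b and anything else below 0.05 N and linear speed of chan_b above 0.5 m/s) or (contact force between chan_c and anything else below 0.05 N and linear speed of chan_c above 0.5 m/s)).
It fails at once if the odd, narrower channel is shifted by more than 25 mm (distance of chan_odd_mid from where it was at the start of the episode above 0.025 m).
It fails at once if another thing on the bench (can, slug, block, carton, nut) is shifted by more than 25 mm (distance of any of spray, slug, block, carton, nut from where it was at the start of the episode above 0.025 m).
It also fails if it takes over 69 s, if anything falls off the work surface, if the arm or the gripper's body presses on something with over 40 N, if the wrist force passes 120 N, or if a joint passes its speed limit or range.

## Robot

A 6-joint arm with a two-finger parallel gripper is mounted at the origin on the work surface. World frame = base frame: x ahead of the robot, y to its left, z up, the work surface at z = 0. Lengths are in m, angles in rad, forces in N, time in s.
With the tool pointing down it reaches from about 0.35 to 0.85 m from the base axis. Payload 8.1 kg.
Tool frame: the origin (TCP) lies on the centre line of the jaws, within the pads' length; the fingertips stand 17 mm ahead of it and the grasp point (between the pads) lies 2 mm behind it; z points along the fingers, y is the line along which they close (so a half turn about z gives the same grasp; the last joint's range is limited). The gripper opens to 85 mm and grips with 20 to 120 N. Pads are 22 mm wide; open, the fingers measure 114 mm over their backs; the gripper's body (76 mm by 85 mm) begins 54 mm behind the grasp point. The pads swing forward as they close: fully open they stand 13 mm farther back than shut.
Start: joints at [-0.085, 0.13, 1.488, -0, 1.523, -0.085], TCP at [0.6, 0, 0.248] pointing down, gripper open.
Joint ranges: [-2.96, 2.96], [-0.89, 2.26], [0.02, 2.5], [-1.34, 4.48], [0, 2.73], [-2.66, 2.66]. Speed limits (rad/s): [2.39, 2.39, 2.79, 3.14, 3.14, 3.14].

## Interface

Orientations are given as a unit quaternion [x, y, z, w].
In Python, from bench import robot gives the robot as it stands.
- The arm moves only by the tool play_rows, never from a script. Its argument "moves" is a list of rows, each a list of 5 numbers: the closure in counts, from 0 (fully open) to 255 (shut), then the shift along the tool's x, y, z in cm, then the turn about the tool's z in degrees. A call has 1 to 5 rows; each row shifts and turns the commanded pose from where the row before left it, along the tool's axes as they then stand; what a row does not reach is not made up. A row lasts 1/10 s, in which the tool goes at most 50 mm and 8.59 degrees, less where a joint would pass 70% of its speed; a pose out of reach is approached as far as the arm can. A call with a gripper value outside its range is refused whole. The fingers move at their own pace and stop on an object; "squeeze" is the grip in N (left out, the last holds). Time passes only in rows, so rows that do not move let the fingers close. It gives the time, the measured TCP pose, the force, the opening and the grip force at its end, in the units of the state.
- robot.get_obs(): the state, without advancing time (a new reading comes with each control period).
- robot.grab_frame(name): name is "scene" or "side" or "wrist"; returns a dict with "color" (420x560x3 uint8, blue, green, red), "mtx" (3x3 intrinsics, pixels), "xyz" and "rotation" of the camera in the world. Camera axes: x right, y up, looking along -z (the intrinsics and any distortion apply to the point x, -y, -z); pixel columns grow to the right and rows downward; lengths in m; the calibration is good to about 2 mm. A picture is of the moment at which its call begins. There is no depth.
- robot.hand_in(): hands the job in; it is judged then, once.
The state is a dict: "time": time; "joint_pos": joint angles; "joint_velocities": joint speeds; "joint_torque": joint torques, N m; "ee_pos": TCP position; "tcp_rot": TCP orientation; "force": force on the tool from outside, world axes, zero at the start; "wrist_torque": the same for the moment, N m; "grip_width": finger opening in m; "finger_force": force on a finger pad.
Only numpy, scipy, OpenCV 4.12 (cv2) and the standard library are available. Lean on these libraries where they do the work, as an engineer would, in place of code of your own. Each camera call takes 0.05 s, during which the arm holds its last target. There are 200 camera calls.

## Working session

There is one attempt and no reset: what is moved stays moved. The work goes in short steps, Python scripts to look and compute and a tool call to move; the robot and the scene stay as the last step left them, time stands still between calls to the robot, and variables do not carry over. Pictures are saved under pics/ and viewed, at most 10 in all, crops included, and the job is handed in when it is done.

Besides the shell and the picture viewer there is one more tool, called as a command line: name --pt "numbers of a row" for each row, then --argument value for the rest. play_rows: Moves the arm, as the interface text tells. Its arguments: {"type":"object","properties":{"moves":{"type":"array"},"squeeze":{"type":"number"}},"required":["moves"]}

```bash
ls; mkdir -p pics
cat > h.py <<'E'
import numpy as np, cv2
from bench import robot
def grab(n,f=None):
    g=robot.grab_frame(n)
    if f: cv2.imwrite('pics/'+f,g['color'])
    return g
E
python3 - <<'E'
from h import *
for n in ['scene','side']:
    g=grab(n,n+'0.png'); print(n,np.round(g['mtx'],1).tolist(),g['xyz'],np.round(g['rotation'],4).tolist(),[k for k in g])
    np.savez(n+'0.npz',**{k:np.array(v) for k,v in g.items() if not isinstance(v,str)})
s=robot.get_obs(); print(s)
E
```

```text
pics
scene [[428.4, 0.0, 281.5], [0.0, 428.4, 209.3], [0.0, 0.0, 1.0]] [1.28149695 0.23676017 1.00737228] [0.2125, 0.2934, 0.7417, 0.5645] ['color', 'mtx', 'xyz', 'rotation']
side [[520.0, 0.0, 280.7], [0.0, 520.0, 209.2], [0.0, 0.0, 1.0]] [-0.13366639 -0.79554985  0.90941329] [0.4027, -0.1402, -0.2864, 0.858] ['color', 'mtx', 'xyz', 'rotation']
{'time': 0.1, 'joint_pos': array([-8.54034102e-02,  1.31097840e-01,  1.48919565e+00,  1.45572427e-05,
        1.52297043e+00, -8.53966047e-02]), 'joint_velocities': array([ 0.00048832, -0.00197879, -0.00308498,  0.00019496,  0.00293574,
       -0.00231183]), 'joint_torque': array([ 1.52257860e-03, -5.70947063e+01, -5.01941299e+01, -1.80579236e-04,
        8.16394575e-03,  5.26326357e-05]), 'ee_pos': array([5.99533572e-01, 6.53035678e-05, 2.47328125e-01]), 'tcp_rot': array([ 7.07109191e-01,  7.07103878e-01, -5.32770797e-04, -6.43815183e-04]), 'force': array([ 0.35092081,  0.22762464, -0.1148788 ]), 'wrist_torque': array([ 3.08463758e-02, -2.62269244e-02,  7.97650270e-05]), 'finger_force': 0.0, 'grip_width': 0.08506795733045469}
```

View pics/scene0.png

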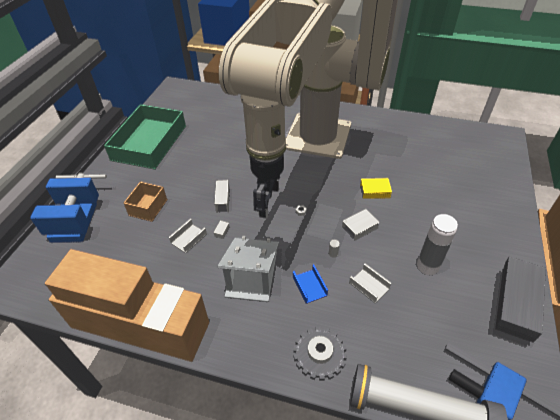

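View pics/side0.png

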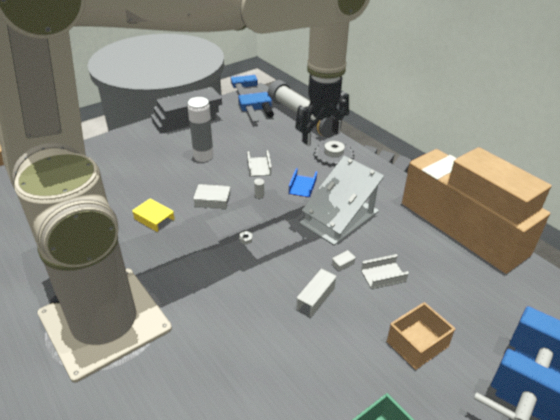

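Scene picture: two grey open-up channels at (188,236) and (370,282), with a blue open-up look-alike at (310,284). The grey open-down channel is at (361,223), with a yellow look-alike at (376,187) and the narrow odd one at (222,193). The jig is at (250,262). I choose the grey ones: a = (188,236), b = (370,282), c = (361,223). Next is a close crop to check the choice.

Run:
```python
from h import *
s=cv2.imread('pics/scene0.png'); d=cv2.imread('pics/side0.png')
def c(im,u,v,w,h,k): return cv2.resize(im[v-h//2:v+h//2,u-w//2:u+w//2],None,fx=k,fy=k,interpolation=cv2.INTER_CUBIC)
A=[c(s,248,268,66,50,4),c(s,188,236,66,50,4),c(s,370,282,66,50,4)]
B=[c(s,361,223,66,50,4),c(d,342,198,88,100,3)[::,:][:200],c(d,384,270,66,50,4)]
C=[c(d,260,164,66,50,4),c(d,212,196,66,50,4),c(s,222,196,66,50,4)]
m=np.vstack([np.hstack([x[:200,:264] for x in R]) for R in (A,B,C)])
cv2.imwrite('pics/m1.png',m)
g=grab('wrist','wrist0.png'); print(np.round(g['mtx'],1).tolist(),g['xyz'],g['rotation'])
```

```text
[[305.6, 0.0, 278.8], [0.0, 305.6, 214.2], [0.0, 0.0, 1.0]] [0.59957118 0.07488994 0.37316372] [-1.45009484e-01  1.83030509e-03  6.34216991e-04  9.89428369e-01]
```

View pics/m1.png

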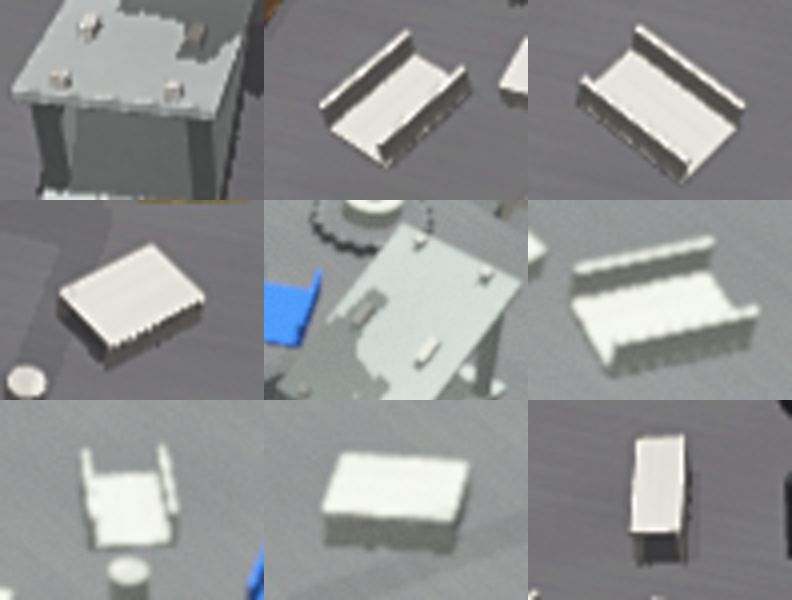

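View pics/wrist0.png

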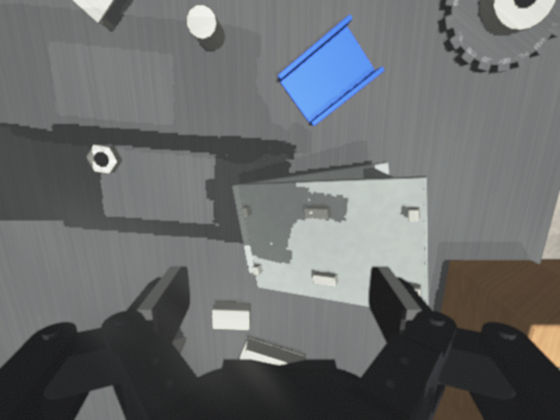

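The crop confirms the choice: a and b are grey and open up, c is grey, wide and open down, and the odd one is narrower. In the wrist view the bed corners are near (234,185), (427,178) and (258,288), with its lugs at (410,214), (316,213), (247,211), (324,279) and (413,288).

```bash
cat >> h.py <<'E'
from scipy.spatial.transform import Rotation as R
from scipy.optimize import least_squares
def proj(cam,P):
    p=R.from_quat(cam[2]).inv().apply(np.atleast_2d(P)-cam[1]); p=p*[1,-1,-1]
    q=p@np.array(cam[0]).T; return q[:,:2]/q[:,2:]
def cam(g): return (np.array(g['mtx']),np.array(g['xyz']),np.array(g['rotation']))
W0=(np.array([[305.6,0,278.8],[0,305.6,214.2],[0,0,1]]),np.array([.59957118,.07488994,.37316372]),np.array([-1.45009484e-01,1.83030509e-03,6.34216991e-04,9.89428369e-01]))
T=R.from_euler('y',-30,degrees=True)
def bedpts(p,L): return R.from_euler('z',p[2]).apply(T.apply(np.array(L)/1000.))+[p[0],p[1],.085]
def chpts(p,L): return R.from_euler('z',p[2]).apply(np.array(L)/1000.)+[p[0],p[1],0]
def fit(f,obs,p0):  # obs: list of (cam, local pts mm, pixels)
    r=lambda p:np.concatenate([(proj(c,f(p,L))-np.array(px)).ravel() for c,L,px in obs])
    s=least_squares(r,p0,loss='soft_l1'); return s.x,np.round(r(s.x),1)
E
python3 - <<'E'
from h import *
S=cam(np.load('scene0.npz')); D=cam(np.load('side0.npz'))
up=lambda pts,o,k=4:(np.array(pts)+.5)/k-.5+o
obs=[(W0,[[-95,65,0],[95,65,0],[-95,-65,0],[86,36,10],[0,36,10],[-86,36,10],[0,-36,10],[86,-36,10],[-86,-36,10]],
 [[234,185],[427,178],[258,288],[411,214],[316,213],[247,211],[324,278],[412,288],[256,268]]),
 (S,[[95,-65,0],[95,65,0]],up([[12,92],[212,114]],[215,243])),
 (D,[[95,65,0],[95,-65,0]],up([[136,25],[255,88]],[298,148],3))]
print(fit(bedpts,obs,[.67,0,0]))
print(fit(bedpts,obs[:1],[.67,0,0]))
m=lambda o,p:np.array(p)-o
a=fit(chpts,[(S,[[-32,45,30],[-32,-45,30],[32,-45,0],[32,45,30],[32,45,0]],up([[139,32],[56,104],[123,164],[203,68],[204,96]],[155,211]))],[.6,-.2,.8])
b=fit(chpts,[(S,[[32,-45,30],[32,45,30],[32,45,0],[-32,45,30],[-32,-45,30],[-32,45,0]],up([[50,77],[162,160],[155,183],[218,102],[110,26],[212,128]],[337,257]))],[.7,.3,-.8])
c=fit(chpts,[(S,[[-32,-45,30],[-32,45,30],[32,45,30],[32,-45,30],[32,-45,0]],up([[60,92],[153,44],[204,97],[108,147],[108,163]],[328,198]))],[.5,.2,.8])
for x in(a,b,c):print(x)
E
```

```text
(array([ 0.64406069, -0.04231769,  0.15124178]), array([ 4. , -1.1, -0.4, -1.7, -0.2, -1.4,  2.4,  0.8, -0.3, -0.1, -3.1,
        0.5, -0.2,  1.9,  3.5,  4.8, -0.8,  2.2,  1.2, -0.7,  3.1, -1.2,
       -0.2, -1.3, -0.2, -2.3]))
(array([ 0.6438861 , -0.04197828,  0.1556288 ]), array([ 3.7, -1.1, -1. , -2.5, -0.1, -1.4,  2. ,  0.1, -0.7, -0.4, -3.3,
        0.5, -0.2,  1.6,  3.5,  4.1, -0.8,  2.1]))
(array([ 0.58583171, -0.26864953,  1.20655837]), array([ 0.4, -0.5, -0.7,  0.1, -0.1,  1.6, -0.3, -0.1,  0.9, -0.7]))
(array([ 0.60779846,  0.27725722, -0.51220346]), array([ 0.5,  0.5, -0.3,  0.3, -0.3,  0.5,  0.2, -0.2,  0.2, -0.6, -0.2,
       -0.6]))
(array([0.40926392, 0.22070356, 0.81636372]), array([-0.5, -0.6, -0.1, -0.2,  0.6, -0. ,  0.6, -0.3, -0.5,  2.1]))
```

play_rows --pt "150 4.5 0 0 0" --pt "150 4.5 0 0 0" --pt "150 4.5 0 0 0" --pt "150 4.5 0 0 0" --pt "150 4.5 0.8 0 0" --squeeze 60

```text
time: 0.65
ee_pos: [0.6073, 0.2268, 0.2481]
tcp_rot: [0.707, 0.707, -0.0, -0.0]
force: [1.5, -0.2, 0.6]
grip_width: 0.035
finger_force: 0.0
```

play_rows --pt "150 4.5 0 0 8" --pt "150 0 0 0 8" --pt "150 0 0 0 8" --pt "150 0 0 0 5.4" --pt "150 0 0 0 0"

```text
time: 1.15
ee_pos: [0.6077, 0.2702, 0.2477]
tcp_rot: [0.864, 0.504, -0.001, -0.0]
force: [0.6, -0.5, -0.2]
grip_width: 0.0349
finger_force: 0.0
```

Run:
```python
from h import *
g=grab('wrist','w1.png'); C=cam(g); s=robot.get_obs()
print(C[1:],s['time'],s['ee_pos'],s['grip_width'],R.from_quat(s['tcp_rot']).as_matrix().round(3).tolist())
p=[.60779846,.27725722,-.51220346]
L=[[x,y,30] for x in(-32,32) for y in(-45,45)]
print(proj(C,chpts(p,L)).round(1).tolist())
cv2.imwrite('pics/w1b.png',cv2.resize(g['color'],(800,600)))
```

```text
(array([0.64353835, 0.33564043, 0.37345388]), array([-0.14087061,  0.03807736, -0.25105254,  0.95691076])) 1.2 [0.60779916 0.27003224 0.24781872] 0.03537646918046873 [[0.489, 0.872, -0.001], [0.872, -0.489, -0.0], [-0.001, -0.001, -1.0]]
[[250.3, 222.1], [248.0, 144.3], [304.4, 222.1], [306.3, 144.2]]
```

View pics/w1b.png

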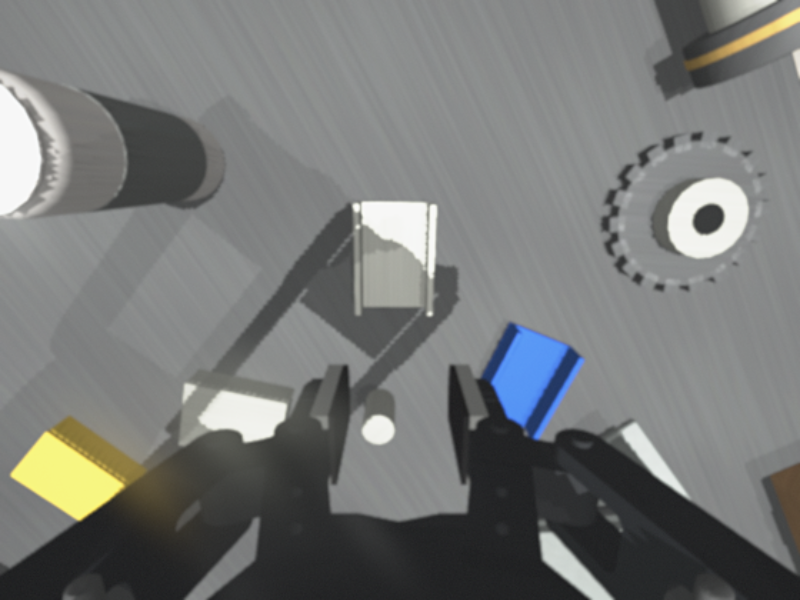

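The wrist view shows b with outer flange corners at (354,316), (353,203), (433,316) and (437,205) in the 800-pixel picture, about 1 mm from the prediction. Gripping its downhill-to-be flange.

play_rows --pt "150 0.65 -3.35 0 0" --pt "150 0 0 4.5 0" --pt "150 0 0 4.5 0" --pt "150 0 0 4.5 0" --pt "150 0 0 4.5 0"

```text
time: 1.7
ee_pos: [0.5818, 0.292, 0.0668]
tcp_rot: [0.863, 0.506, 0.0, 0.0]
force: [0.5, 0.6, -0.6]
grip_width: 0.0351
finger_force: 0.0
```

play_rows --pt "150 0 0 2.5 0" --pt "150 0 0 1.5 0" --pt "150 0 0 0 0" --pt "255 0 0 0 0" --pt "255 0 0 0 0"

```text
time: 2.2
ee_pos: [0.5838, 0.2929, 0.031]
tcp_rot: [0.863, 0.505, 0.002, 0.0]
force: [-9.1, 3.8, 0.9]
grip_width: 0.0071
finger_force: 3.7
```

play_rows --pt "255 0 0 0 0" --pt "255 0 0 0 0" --pt "255 0 0 0 0"

```text
time: 2.5
ee_pos: [0.5839, 0.2929, 0.0312]
tcp_rot: [0.863, 0.505, 0.002, 0.0]
force: [-0.3, -0.8, 7.2]
grip_width: 0.0032
finger_force: 61.7
```

play_rows --pt "255 0 0 -1 0" --pt "255 0 0 -2 0" --pt "255 0 0 -4 0" --pt "255 0 0 -4 0" --pt "255 0 0 -4 0"

```text
time: 3.0
ee_pos: [0.5812, 0.2919, 0.1797]
tcp_rot: [0.863, 0.505, -0.001, -0.0]
force: [1.0, -0.4, -4.3]
grip_width: 0.0034
finger_force: 60.2
```

```bash
cat > bedfit.py <<'E'
from h import *
S=cam(np.load('scene0.npz')); D=cam(np.load('side0.npz'))
c=np.array([[-95,-65,0],[95,-65,0],[95,65,0],[-95,65,0]],float)
def edge_obs(p,views,win):
    rows=[]
    for k,(C,im,eds) in enumerate(views):
        im=cv2.GaussianBlur(cv2.cvtColor(im,cv2.COLOR_BGR2GRAY).astype(np.float32),(0,0),.8)
        for e in eds:
            A,B=c[e],c[(e+1)%4]
            for t in np.linspace(.08,.92,30):
                L=A+(B-A)*t; q=proj(C,bedpts(p,[L,L+(B-A)*.02])); d=q[1]-q[0]; d/=np.linalg.norm(d); n=np.array([-d[1],d[0]])
                s=np.arange(-win,win+.01,.25); xy=q[0]+s[:,None]*n
                v=cv2.remap(im,xy[:,0].astype(np.float32).reshape(1,-1),xy[:,1].astype(np.float32).reshape(1,-1),1)[0]
                gr=np.abs(np.gradient(v)); j=gr.argmax()
                if gr[j]>4: rows.append((k,e,L,n,xy[j]))
    return rows
def bfit(p,views,wins=(5,3,2,2)):
    for w in wins:
        rows=edge_obs(p,views,w)
        r=lambda p:np.array([(proj(views[k][0],bedpts(p,[L]))[0]-x)@n for k,e,L,n,x in rows])
        p=least_squares(r,p,loss='soft_l1',f_scale=.5).x
    rr=r(p); out={}
    for q,(k,e,*_) in zip(rr,rows): out.setdefault((k,e),[]).append(q)
    return p,{k:(len(v),round(float(np.median(v)),2),round(float(np.std(v)),2)) for k,v in out.items()}
if __name__=='__main__':
    I=[cv2.imread(f'pics/{n}0.png') for n in('wrist','scene','side')]
    p0=[.644,-.042,.1512]
    print(bfit(p0,[(W0,I[0],[1,2,3])]))
    print(bfit(p0,[(W0,I[0],[1,2,3]),(S,I[1],[1,3]),(D,I[2],[0,1])]))
    print(robot.get_obs()['grip_width'],robot.get_obs()['force'],robot.get_obs()['ee_pos'])
E
python3 bedfit.py
```

```text
(array([ 0.64393143, -0.04305488,  0.15004929]), {(0, 1): (30, -0.01, 0.49), (0, 2): (19, 0.03, 0.39), (0, 3): (9, -0.48, 0.51)})
(array([ 0.64429542, -0.04338501,  0.15532327]), {(0, 1): (30, 0.2, 0.49), (0, 2): (19, -0.25, 0.39), (0, 3): (11, -0.24, 0.93), (1, 1): (27, -0.74, 0.91), (1, 3): (9, 0.25, 0.67), (2, 0): (29, -0.56, 0.29), (2, 1): (30, -0.26, 0.22)})
0.0034337493747815194 [ 1.0116321  -0.44952569 -4.32828739] [0.58118251 0.29187258 0.17970825]
```

play_rows --pt "255 0 0 -1 -8" --pt "255 0 0 -1 -8" --pt "255 0 0 -1 -8" --pt "255 0 0 -1 -8" --pt "255 0 0 0 -6.1"

```text
time: 3.5
ee_pos: [0.5823, 0.2923, 0.2206]
tcp_rot: [0.649, 0.761, 0.001, 0.0]
force: [0.7, 0.6, -4.3]
grip_width: 0.0033
finger_force: 60.2
```

play_rows --pt "255 -4 0 0 0" --pt "255 -4 0 0 0" --pt "255 -4 0.5 0 0" --pt "255 -4 0.5 0 0" --pt "255 -4 0.5 0 0"

```text
time: 4.0
ee_pos: [0.6267, 0.0952, 0.2185]
tcp_rot: [0.651, 0.759, -0.0, -0.0]
force: [0.8, 0.1, -4.4]
grip_width: 0.0033
finger_force: 60.2
```

play_rows --pt "255 -4 0 0 0" --pt "255 -4 0 0 0" --pt "255 -4 0 0 0" --pt "255 -2 0 0 0" --pt "255 0 0 0 0"

```text
time: 4.5
ee_pos: [0.648, -0.0449, 0.2182]
tcp_rot: [0.653, 0.758, -0.001, -0.0]
force: [0.2, 1.1, -4.7]
grip_width: 0.0033
finger_force: 60.2
```

```bash
cat >> h.py <<'E'
BED=[.6441,-.0432,.153]
def tobed(P): return 1000*T.inv().apply(R.from_euler('z',-BED[2]).apply(np.atleast_2d(P)-[BED[0],BED[1],.085]))
def err(x,y,z=None):
    "tool-frame cm from TCP to world target; yaw diff deg to bed"
    s=robot.get_obs(); M=R.from_quat(s['tcp_rot']).as_matrix(); t=np.array([x,y,s['ee_pos'][2] if z is None else z])
    print('t',round(s['time'],2),'tool cm',(100*M.T@(t-s['ee_pos'])).round(2),'turn',np.degrees(np.arctan2(M[1,1],M[0,1])-BED[2]).round(2),'F',s['force'].round(1),'w',round(s['grip_width'],4))
E
python3 -c "
from h import *
err(.6480,-.0426,.157)
grab('side','s2.png');grab('wrist','w2.png')
a=cv2.imread('pics/w2.png');b=cv2.imread('pics/s2.png')[100:250,260:460]
cv2.imwrite('pics/m2.png',np.hstack([a[:,:],cv2.resize(b,None,fx=1.2,fy=1.2)[:, :240].repeat(1,0) if 0 else cv2.copyMakeBorder(cv2.resize(b,(240,180)),0,240,0,0,0)]))
"
```

```text
t 4.5 tool cm [0.23 0.04 6.12] turn -0.27 F [ 0.2  1.1 -4.7] w 0.0033
```

View pics/m2.png

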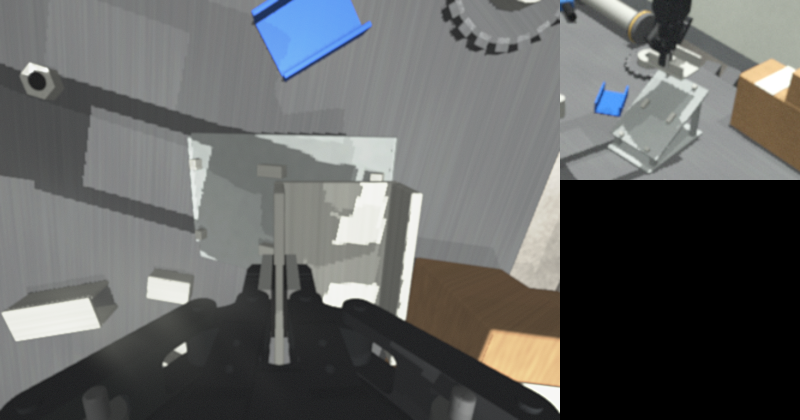

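Wrist view: b hangs by its lower flange at column 280, square to the bed, with its far flange at (410,200) over the upper bay. The side crop agrees. Lowering to contact.

play_rows --pt "255 0.25 0 2 0" --pt "255 0 0 2 0" --pt "255 0 0 1.2 0" --pt "255 0 0 0.5 0" --pt "255 0 0 0.2 0" --squeeze 40

```text
time: 5.1
ee_pos: [0.6476, -0.0384, 0.1589]
tcp_rot: [0.651, 0.759, -0.0, -0.0]
force: [-0.1, 0.2, -4.5]
grip_width: 0.0033
finger_force: 60.2
```

play_rows --pt "255 0 0 0.2 0" --pt "255 0 0 0 0"

```text
time: 5.3
ee_pos: [0.6482, -0.0391, 0.158]
tcp_rot: [0.651, 0.759, 0.0, 0.0]
force: [-0.2, -0.3, -4.9]
grip_width: 0.0038
finger_force: 60.2
```

play_rows --pt "255 -0.3 0 0.1 0" --pt "255 0 0 0.1 0" --pt "255 0 0 0.1 0" --pt "255 0 0 0 0"

```text
time: 5.7
ee_pos: [0.6485, -0.0425, 0.1544]
tcp_rot: [0.652, 0.759, 0.0, 0.0]
force: [-0.7, -0.6, -3.4]
grip_width: 0.0032
finger_force: 60.3
```

play_rows --pt "255 0 0 0.1 0" --pt "255 0 0 0.1 0" --pt "255 0 0 0 0"

```text
time: 6.0
ee_pos: [0.6484, -0.0425, 0.1532]
tcp_rot: [0.652, 0.759, -0.0, 0.0]
force: [-5.9, -2.0, 2.7]
grip_width: 0.0033
finger_force: 61.4
```

play_rows --pt "238 0 0 0 0" --pt "234 0 0 0.15 0" --pt "231 0 0 0.2 0" --pt "229 0 0 0.2 0" --pt "227 0 0 0.2 0" --squeeze 20

```text
time: 6.5
ee_pos: [0.6476, -0.0422, 0.1441]
tcp_rot: [0.651, 0.759, -0.001, -0.001]
force: [-5.7, -1.3, -0.5]
grip_width: 0.0096
finger_force: 2.9
```

```bash
python3 -c "
from h import *
err(.648,-.0426)
a=grab('wrist','w3.png')['color'];b=grab('side')['color']
b=cv2.resize(b[110:250,270:450],(360,280),interpolation=2)
m=np.zeros((420,720,3),np.uint8);m[:,:360]=a[:,130:490];m[:280,360:]=b
cv2.imwrite('pics/m3.png',m)"
```

```text
t 6.5 tool cm [-0.05  0.03 -0.  ] turn -0.07 F [-5.7 -1.3 -0.5] w 0.0096
```

View pics/m3.png

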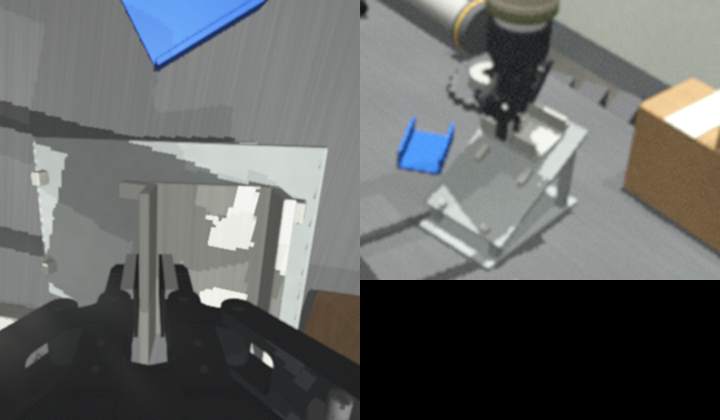

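The wrist crop shows b's flange tilting slightly between the pads at (150,270), with its far end near the upper lug. The tilt is under control, so I continue.

play_rows --pt "225 0 0 0.2 0" --pt "222 0 0 0.2 0" --pt "220 0 0.05 0.2 0" --pt "218 0 0.05 0.2 0" --pt "216 0 0.05 0.2 0"

```text
time: 7.1
ee_pos: [0.6498, -0.0419, 0.1345]
tcp_rot: [0.651, 0.759, 0.0, -0.0]
force: [-3.9, 0.1, -1.3]
grip_width: 0.0133
finger_force: 2.1
```

play_rows --pt "213 0 0.05 0.1 0" --pt "210 0 0.05 0.1 0" --pt "207 0 0 0 0" --pt "204 0 0 0 0" --pt "200 0 0 0 0"

```text
time: 7.6
ee_pos: [0.6514, -0.0418, 0.1333]
tcp_rot: [0.651, 0.759, 0.0, 0.001]
force: [0.5, -0.3, -1.0]
grip_width: 0.0182
finger_force: 0.2
```

```bash
python3 -c "
from h import *
err(.648,-.0426)
grab('wrist','w4.png');grab('side','s4.png')"
```

```text
t 7.6 tool cm [-0.03 -0.35 -0.  ] turn -0.06 F [ 0.5 -0.3 -1. ] w 0.0182
```

play_rows --pt "195 0 0 -0.5 0" --pt "190 0 0 -1 0" --pt "180 0 0 -2 0" --pt "170 0 0 -4 0" --pt "170 0 -2 -4 0"

```text
time: 8.2
ee_pos: [0.6315, -0.0445, 0.2492]
tcp_rot: [0.651, 0.759, 0.0, -0.0]
force: [0.1, -0.6, 1.2]
grip_width: 0.0284
finger_force: 0.0
```

play_rows --pt "150 -3 -2 -1 0" --pt "150 -3 0 0 0" --pt "150 -3 0 0 0" --pt "150 0 0 0 0"

```text
time: 8.6
ee_pos: [0.6251, -0.1405, 0.2593]
tcp_rot: [0.653, 0.758, -0.0, 0.001]
force: [0.2, -1.1, -0.0]
grip_width: 0.035
finger_force: 0.0
```

```bash
cat > seat.py <<'E'
from h import *
def chb(q,L): # q: bed x,y,z(mm) of channel mid, yaw,pitch(rad); L mm rel. mid
    return bedpts(BED,R.from_euler('zy',[q[3],q[4]]).apply(np.array(L,float))+q[:3])
def segs(up=True):
    s=1 if up else -1; o=[]
    for x in(-32,32): o.append(((x,-45,15*s if up else 15),(x,45,15*s if up else 15)))
    if up:
        for y in(-45,45):
            o.append(((-27,y,-10),(27,y,-10)))
    else:
        for y in(-45,45): o.append(((-32,y,15),(32,y,15)))
    return o
def seatfit(q,views,up=True,wins=(5,3,2)):
    sg=segs(up); q=np.array(q,float)
    for w in wins:
        rows=[]
        for k,(C,im) in enumerate(views):
            g=cv2.GaussianBlur(cv2.cvtColor(im,cv2.COLOR_BGR2GRAY).astype(np.float32),(0,0),.8)
            for e,(A,B) in enumerate(sg):
                A,B=np.array(A,float),np.array(B,float)
                for t in np.linspace(.08,.92,25):
                    L=A+(B-A)*t; p=proj(C,chb(q,[L,L+(B-A)*.02])); d=p[1]-p[0]; d/=np.linalg.norm(d); n=np.array([-d[1],d[0]])
                    s=np.arange(-w,w+.01,.25); xy=(p[0]+s[:,None]*n).astype(np.float32)
                    v=cv2.remap(g,xy[:,:1].T.copy(),xy[:,1:].T.copy(),1)[0]; gr=np.abs(np.gradient(v)); j=gr.argmax()
                    if gr[j]>4: rows.append((k,e,L,n,xy[j]))
        r=lambda z:np.r_[[(proj(views[k][0],chb(z,[L]))[0]-x)@n for k,e,L,n,x in rows],(z-q0)/[20,20,5,.3,.15]]
        q0=np.array(q0_:=q) if w==wins[0] else q0
        q=least_squares(r,q,loss='soft_l1',f_scale=.5).x
    o={}
    for a,(k,e,*_) in zip(r(q),rows): o.setdefault((k,e),[]).append(a)
    return q.round(3).tolist(),{k:(len(v),round(float(np.median(v)),2),round(float(np.std(v)),2)) for k,v in o.items()}
E
python3 -c "
from seat import *
g=grab('wrist','w5.png');d=grab('side','s5.png')
err(.648,-.0426)
for V in ([(cam(g),g['color'])],[(cam(g),g['color']),(cam(d),d['color'])]): print(seatfit([45,0,15,0,0],V))
print(proj(cam(g),chb([45,0,15,0,0],[[-32,-45,15],[-32,45,15],[32,-45,15],[32,45,15]])).round())
a=g['color'];b=cv2.resize(d['color'][110:250,270:450],(240,187),interpolation=2)
m=np.zeros((420,800,3),np.uint8);m[:,:560]=a;m[:187,560:]=b
cv2.imwrite('pics/m5.png',m)"
```

```text
t 8.7 tool cm [9.02 3.69 0.  ] turn -0.15 F [-0.4  0.5 -0.7] w 0.0354
([43.454, 1.695, 14.309, -0.004, 0.019], {(0, 0): (25, -0.01, 0.27), (0, 1): (25, -0.01, 0.21), (0, 2): (5, -0.0, 0.47), (0, 3): (6, 0.07, 0.24)})
([41.381, 2.356, 10.607, -0.003, 0.096], {(0, 0): (25, -0.21, 0.31), (0, 1): (25, 0.18, 0.27), (0, 2): (6, -1.21, 0.47), (0, 3): (6, 0.93, 0.12), (1, 0): (24, -0.47, 0.21), (1, 1): (25, 0.57, 0.24), (1, 2): (3, -1.0, 0.9), (1, 3): (3, -1.19, 0.8)})
[[313. 154.]
 [317.  37.]
 [391. 158.]
 [404.  24.]]
```

View pics/m5.png

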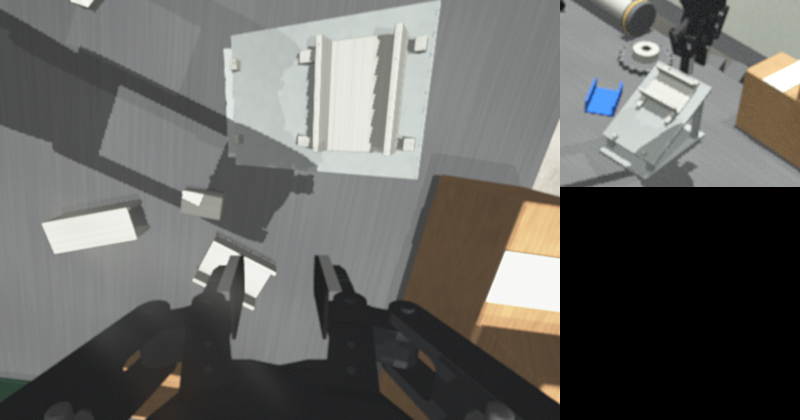

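b sits flat in the upper bay against its lower lugs, with flanges at columns 320 and 397 (x ≈ 43.5, y ≈ 1.7 mm). Channel a is at (235,270), the block at (203,203) and the odd one at (95,230). Next is a.

play_rows --pt "150 -4.1 -2 0 0" --pt "150 -4.1 -2 0 0" --pt "150 -4.1 -2 0 -8" --pt "150 0 0 0 -8" --pt "150 0 0 0 -8"

```text
time: 9.2
ee_pos: [0.5839, -0.2679, 0.2582]
tcp_rot: [0.478, 0.879, 0.0, 0.0]
force: [0.9, -0.0, -0.4]
grip_width: 0.0351
finger_force: 0.0
```

play_rows --pt "150 0 0 0 -8" --pt "150 0 0 0 -8" --pt "150 0 0 0 -8" --pt "150 0 0 0 -8" --pt "150 0 0 0 -4.4"

```text
time: 9.7
ee_pos: [0.5846, -0.2661, 0.2583]
tcp_rot: [0.178, 0.984, 0.0, 0.0]
force: [-0.1, -0.4, 0.7]
grip_width: 0.0352
finger_force: 0.0
```

```bash
cat > bfit2.py <<'E'
from h import *
def benchfit(q,views,up=True,wins=(5,3,2)):
    sg=[((x,-45,30),(x,45,30)) for x in(-32,32)]+([((-27,y,5),(27,y,5)) for y in(-45,45)] if up else [((-32,y,30),(32,y,30)) for y in(-45,45)])
    for w in wins:
        rows=[]
        for k,(C,im) in enumerate(views):
            g=cv2.GaussianBlur(cv2.cvtColor(im,cv2.COLOR_BGR2GRAY).astype(np.float32),(0,0),.8)
            for e,(A,B) in enumerate(sg):
                A,B=np.array(A,float),np.array(B,float)
                for t in np.linspace(.08,.92,25):
                    L=A+(B-A)*t; p=proj(C,chpts(q,[L,L+(B-A)*.02])); d=p[1]-p[0]; d/=np.linalg.norm(d); n=np.array([-d[1],d[0]])
                    s=np.arange(-w,w+.01,.25); xy=(p[0]+s[:,None]*n).astype(np.float32)
                    v=cv2.remap(g,xy[:,:1].T.copy(),xy[:,1:].T.copy(),1)[0]; gr=np.abs(np.gradient(v)); j=gr.argmax()
                    if gr[j]>4: rows.append((k,e,L,n,xy[j]))
        r=lambda z:np.array([(proj(views[k][0],chpts(z,[L]))[0]-x)@n for k,e,L,n,x in rows])
        q=least_squares(r,q,loss='soft_l1',f_scale=.5).x
    o={}
    for a,(k,e,*_) in zip(r(q),rows): o.setdefault((k,e),[]).append(a)
    return q.round(4).tolist(),{k:(len(v),round(float(np.median(v)),2),round(float(np.std(v)),2)) for k,v in o.items()}
E
python3 -c "
from bfit2 import *
g=grab('wrist','w6.png')
print(robot.get_obs()['joint_pos'].round(2))
q,r=benchfit([.5858,-.2686,1.2066],[(cam(g),g['color'])]);print(q,r)
c,s=np.cos(q[2]),np.sin(q[2]);err(q[0]-.0295*c,q[1]-.0295*s,.028);print(np.degrees(q[2]-BED[2]))
print(proj(cam(g),chpts(q,[[-32,-45,30],[-32,45,30],[32,-45,30],[32,45,30]])).round())
"
```

```text
[-0.51  0.24  1.35  0.    1.55 -1.72]
[0.5842, -0.2648, 1.2089] {(0, 0): (22, 0.04, 0.31), (0, 1): (21, -0.22, 0.51), (0, 2): (25, -0.45, 0.14), (0, 3): (25, 0.81, 0.42)}
t 9.75 tool cm [ 0.11 -2.85 23.03] turn 60.89 F [0.5 0.2 0.4] w 0.0348
60.49861358786363
[[252. 224.]
 [250. 149.]
 [305. 224.]
 [307. 149.]]
```

play_rows --pt "150 0.1 -2.85 0 0" --pt "150 0 0 4.5 0" --pt "150 0 0 4.5 0" --pt "150 0 0 4.5 0" --pt "150 0 0 4.5 0" --squeeze 60

```text
time: 10.25
ee_pos: [0.5735, -0.2927, 0.0768]
tcp_rot: [0.182, 0.983, -0.0, 0.001]
force: [0.1, 0.2, -0.6]
grip_width: 0.0349
finger_force: 0.0
```

play_rows --pt "150 0 0 3 0" --pt "150 0 0 1.9 0" --pt "150 0 0 0 0" --pt "255 0 0 0 0" --pt "255 0 0 0 0"

```text
time: 10.75
ee_pos: [0.5747, -0.2942, 0.0312]
tcp_rot: [0.181, 0.983, -0.001, 0.002]
force: [0.4, -0.6, 0.6]
grip_width: 0.007
finger_force: 0.0
```

play_rows --pt "255 0 0 0 0" --pt "255 0 0 0 0" --pt "255 0 0 0 0"

```text
time: 11.05
ee_pos: [0.5747, -0.2943, 0.0314]
tcp_rot: [0.181, 0.983, -0.0, 0.002]
force: [0.5, 2.5, 7.4]
grip_width: 0.0032
finger_force: 62.3
```

play_rows --pt "255 0 0 -1 0" --pt "255 0 0 -2 0" --pt "255 0 0 -4 0" --pt "255 0 0 -4 0" --pt "255 0 0 -4 0"

```text
time: 11.55
ee_pos: [0.5722, -0.2935, 0.1801]
tcp_rot: [0.182, 0.983, 0.0, -0.001]
force: [-0.3, -1.2, -5.3]
grip_width: 0.0033
finger_force: 60.6
```

play_rows --pt "255 0 0 -0.5 8" --pt "255 0 0 -0.5 8" --pt "255 0 0 0 8" --pt "255 0 0 0 8" --pt "255 0 0 0 8"

```text
time: 12.05
ee_pos: [0.5724, -0.2936, 0.1888]
tcp_rot: [0.509, 0.861, -0.0, -0.001]
force: [-0.3, -0.4, -5.3]
grip_width: 0.0032
finger_force: 60.6
```

play_rows --pt "255 0 0 0 8" --pt "255 0 0 0 8" --pt "255 0 0 0 4.4" --pt "255 4 0.5 0 0" --pt "255 4 0.5 0 0"

```text
time: 12.55
ee_pos: [0.5699, -0.2131, 0.1885]
tcp_rot: [0.653, 0.758, -0.0, -0.001]
force: [0.7, -0.3, -4.7]
grip_width: 0.0034
finger_force: 60.6
```

play_rows --pt "255 4 0.5 0 0" --pt "255 4 0.5 0 0" --pt "255 4 0.5 0 0" --pt "255 3.5 0.5 0 0" --pt "255 0 0 0 0"

```text
time: 13.05
ee_pos: [0.5663, -0.0525, 0.1888]
tcp_rot: [0.65, 0.76, 0.0, -0.001]
force: [-0.0, -0.7, -4.7]
grip_width: 0.0032
finger_force: 60.6
```

play_rows --pt "255 0 0 0 0"

```text
time: 13.15
ee_pos: [0.5667, -0.0562, 0.1888]
tcp_rot: [0.651, 0.759, -0.0, -0.0]
force: [-0.2, -0.3, -4.6]
grip_width: 0.0029
finger_force: 60.6
```

```bash
python3 -c "
from h import *
err(.5677,-.0550,.107)
g=grab('wrist','w7.png')"
```

```text
t 13.15 tool cm [0.1  0.12 8.18] turn 0.04 F [-0.2 -0.3 -4.6] w 0.0029
```

play_rows --pt "255 0.1 0.12 2 0" --pt "255 0 0 2.5 0" --pt "255 0 0 2 0" --pt "255 0 0 1 0" --pt "255 0 0 0 0"

```text
time: 13.7
ee_pos: [0.5667, -0.0566, 0.1119]
tcp_rot: [0.652, 0.758, -0.001, -0.002]
force: [0.7, 0.1, -4.7]
grip_width: 0.003
finger_force: 60.6
```

play_rows --pt "255 0 0 0.2 0" --pt "255 0 0 0.1 0" --pt "255 0 0 0.1 0" --pt "255 0 0 0.1 0" --pt "255 0 0 0 0"

```text
time: 14.2
ee_pos: [0.5684, -0.0558, 0.1091]
tcp_rot: [0.651, 0.759, 0.0, 0.0]
force: [-2.6, -2.3, -3.7]
grip_width: 0.0035
finger_force: 60.8
```

play_rows --pt "255 0 0 0.1 0" --pt "255 0 0 0.1 0" --pt "255 0 0 0 0"

```text
time: 14.5
ee_pos: [0.5683, -0.0557, 0.107]
tcp_rot: [0.651, 0.759, 0.0, 0.0]
force: [-4.4, -0.2, -0.0]
grip_width: 0.0035
finger_force: 61.3
```

```bash
python3 -c "
from h import *
err(.5677,-.0550,.107)"
```

```text
t 14.5 tool cm [ 0.08 -0.05  0.  ] turn -0.06 F [-4.4 -0.2 -0. ] w 0.0035
```

Contact as predicted. Same controlled tilt.

play_rows --pt "238 0 0 0 0" --pt "234 0 0 0.15 0" --pt "231 0 0 0.2 0" --pt "229 0 0 0.2 0" --pt "227 0 0 0.2 0" --squeeze 20

```text
time: 15.0
ee_pos: [0.5675, -0.0558, 0.0988]
tcp_rot: [0.651, 0.759, -0.001, -0.001]
force: [-6.5, -0.7, -0.7]
grip_width: 0.0095
finger_force: 3.4
```

play_rows --pt "225 0 0 0.2 0" --pt "222 0 0.05 0.2 0" --pt "220 0 0.05 0.2 0" --pt "218 0 0.05 0.2 0" --pt "216 0 0.05 0.2 0"

```text
time: 15.5
ee_pos: [0.5697, -0.0554, 0.0887]
tcp_rot: [0.651, 0.759, -0.0, -0.0]
force: [-6.5, -1.4, -0.7]
grip_width: 0.0126
finger_force: 3.4
```

play_rows --pt "213 0 0.05 0.1 0" --pt "210 0 0.05 0.1 0" --pt "207 0 0 0 0" --pt "204 0 0 0 0" --pt "200 0 0 0 0"

```text
time: 16.0
ee_pos: [0.572, -0.0553, 0.088]
tcp_rot: [0.651, 0.759, 0.001, 0.001]
force: [-1.3, 0.4, -0.3]
grip_width: 0.0186
finger_force: 0.6
```

play_rows --pt "195 0 0 -0.5 0" --pt "190 0 0 -1 0" --pt "180 0 0 -2 0" --pt "170 0 0 -4 0" --pt "170 0 0 -4 0"

```text
time: 16.5
ee_pos: [0.5711, -0.0552, 0.2042]
tcp_rot: [0.651, 0.759, 0.0, 0.0]
force: [0.8, 0.4, 0.8]
grip_width: 0.0287
finger_force: 0.0
```

play_rows --pt "150 -3 0 -2 0" --pt "150 -3 1 -1 0" --pt "150 -3 1 0 0" --pt "150 0 1 0 0" --pt "150 0 0 0 0"

```text
time: 17.0
ee_pos: [0.6155, -0.14, 0.2332]
tcp_rot: [0.652, 0.758, 0.001, 0.001]
force: [0.6, 0.0, 0.8]
grip_width: 0.035
finger_force: 0.0
```

```bash
python3 -c "
from seat import *
g=grab('wrist','w8.png');d=grab('side','s8.png')
err(.648,-.0426)
V=[(cam(g),g['color'])]
print(seatfit([44,1,15,0,0],V));print(seatfit([-48,1,15,0,0],V))
a=g['color'];b=cv2.resize(d['color'][110:250,270:450],(240,187),interpolation=2)
m=np.zeros((420,800,3),np.uint8);m[:,:560]=a;m[:187,560:]=b
cv2.imwrite('pics/m8.png',m)"
```

```text
t 17.1 tool cm [9.01 4.79 0.  ] turn -0.03 F [ 0.1  0.3 -0.1] w 0.0351
([43.079, 1.618, 13.793, -0.004, 0.02], {(0, 0): (25, -0.02, 0.31), (0, 1): (25, -0.05, 0.22), (0, 2): (6, 0.06, 0.39), (0, 3): (7, -0.16, 0.48)})
([-50.357, 3.739, 15.192, -0.002, 0.007], {(0, 0): (25, 0.02, 0.24), (0, 1): (25, -0.05, 0.29), (0, 2): (4, 0.14, 0.95)})
```

play_rows --pt "0 3.9 -1.5 -0.5 0" --pt "0 3.9 -1.5 -0.5 0" --pt "0 3.9 -1.5 0 0" --pt "0 3.9 -1.5 0 0" --pt "0 3.9 -1.5 0 0"

```text
time: 17.6
ee_pos: [0.5091, 0.0438, 0.2424]
tcp_rot: [0.651, 0.759, 0.0, -0.0]
force: [0.3, 0.9, -0.2]
grip_width: 0.0855
finger_force: 0.0
```

play_rows --pt "0 3.9 -1.5 0 0" --pt "0 3.9 -1.5 0 0" --pt "0 3.9 -1.5 0 0" --pt "0 3.8 -1.5 0 0" --pt "0 3.8 -1.5 0 0"

```text
time: 18.1
ee_pos: [0.4054, 0.2228, 0.2424]
tcp_rot: [0.651, 0.759, 0.0, 0.0]
force: [1.1, 0.5, -0.2]
grip_width: 0.0857
finger_force: 0.0
```

play_rows --pt "0 0 0 0 -8" --pt "0 0 0 0 -8" --pt "0 0 0 0 -8" --pt "0 0 0 0 -8" --pt "0 0 0 0 -6"

```text
time: 18.6
ee_pos: [0.4064, 0.2217, 0.2423]
tcp_rot: [0.366, 0.931, 0.0, -0.0]
force: [-0.5, 0.6, 0.1]
grip_width: 0.0856
finger_force: 0.0
```

```bash
python3 -c "
from bfit2 import *
g=grab('wrist','w9.png')
print(robot.get_obs()['joint_pos'].round(2))
q,r=benchfit([.4093,.2207,.816],[(cam(g),g['color'])],False,(7,4,2));print(q,r)
err(q[0],q[1],.03);print('yaw',np.degrees(q[2]-BED[2]))
S=cam(np.load('scene0.npz'))
f=lambda px,z:least_squares(lambda p:(proj(S,[p[0],p[1],z])[0]-px),[.4,.2]).x.round(3)
print('yellow',f([376,186],.03),'slug',f([334,243],.05),'nut',f([300,209],.014))
"
```

```text
[ 0.39 -0.25  1.86  0.    1.53 -0.44]
[0.4075, 0.2237, 0.8416] {(0, 0): (25, -0.03, 0.3), (0, 1): (24, -0.03, 0.5), (0, 2): (19, -0.35, 0.81), (0, 3): (25, 0.12, 0.39)}
t 18.65 tool cm [ 0.06  0.22 21.23] turn 38.65 F [-0.1  0.  -0.2] w 0.0855
yaw 39.453873772708484
yellow [0.248 0.246] slug [0.528 0.161] nut [0.395 0.03 ]
```

play_rows --pt "0 0.06 0.22 4 -0.8" --pt "0 0 0 4.5 0" --pt "0 0 0 4.5 0" --pt "0 0 0 4.5 0" --pt "0 0 0 2.5 0" --squeeze 60

```text
time: 19.15
ee_pos: [0.4053, 0.2225, 0.0386]
tcp_rot: [0.363, 0.932, -0.002, -0.002]
force: [-0.1, 0.5, -0.6]
grip_width: 0.0853
finger_force: 0.0
```

play_rows --pt "0 0 0 1.8 0" --pt "0 0 0 0 0" --pt "255 0 0 0 0" --pt "255 0 0 0 0" --pt "255 0 0 0 0"

```text
time: 19.65
ee_pos: [0.4098, 0.2239, 0.0262]
tcp_rot: [0.363, 0.932, 0.001, 0.001]
force: [-1.1, -0.5, 5.5]
grip_width: 0.0627
finger_force: 67.6
```

play_rows --pt "255 0 0 0 0" --pt "255 0 0 0 0"

```text
time: 19.85
ee_pos: [0.4098, 0.2239, 0.0262]
tcp_rot: [0.363, 0.932, 0.001, 0.001]
force: [-2.0, 0.3, 8.0]
grip_width: 0.0625
finger_force: 67.8
```

play_rows --pt "255 0 0 -1 0" --pt "255 0 0 -2 0" --pt "255 0 0 -4 0" --pt "255 0 0 -4 0" --pt "255 0 0 -4 8"

```text
time: 20.35
ee_pos: [0.4079, 0.2228, 0.1761]
tcp_rot: [0.427, 0.904, -0.0, -0.0]
force: [1.7, 0.1, -3.3]
grip_width: 0.0628
finger_force: 67.5
```

play_rows --pt "255 0 0 -3.5 8" --pt "255 0 0 0 8" --pt "255 0 0 0 8" --pt "255 0 0 0 7.4" --pt "255 -3 1.8 0 0"

```text
time: 20.85
ee_pos: [0.429, 0.1978, 0.2098]
tcp_rot: [0.656, 0.754, 0.0, -0.001]
force: [1.1, -0.2, -4.0]
grip_width: 0.0624
finger_force: 67.5
```

play_rows --pt "255 -3 1.8 0 0" --pt "255 -3 1.8 0 0" --pt "255 -3 1.8 0 0" --pt "255 -3 1.8 0 0" --pt "255 -3 1.8 0 0"

```text
time: 21.35
ee_pos: [0.5412, 0.0589, 0.2097]
tcp_rot: [0.656, 0.755, -0.0, -0.0]
force: [0.7, 0.4, -4.1]
grip_width: 0.0623
finger_force: 67.5
```

play_rows --pt "255 -3 1.8 0 0" --pt "255 -3 1.8 0 0" --pt "255 -3 1.8 0 0" --pt "255 -3 1.7 0 0" --pt "255 0 0 0 0"

```text
time: 21.85
ee_pos: [0.6293, -0.0525, 0.2092]
tcp_rot: [0.657, 0.754, -0.001, 0.0]
force: [-1.5, 0.6, -4.3]
grip_width: 0.0627
finger_force: 67.8
```

play_rows --pt "255 0 0 0 0" --pt "255 0 0 0 0"

```text
time: 22.05
ee_pos: [0.6275, -0.048, 0.2093]
tcp_rot: [0.655, 0.755, -0.0, -0.0]
force: [0.3, -1.0, -4.2]
grip_width: 0.0626
finger_force: 67.8
```

```bash
python3 -c "
from seat import *
err(.6326,-.0450,.129)
g=grab('wrist','w10.png');d=grab('side','s10.png')
V=[(cam(g),g['color'])]
a=g['color'];b=cv2.resize(d['color'][90:230,270:450],(240,187),interpolation=2)
m=np.zeros((420,800,3),np.uint8);m[:,:560]=a;m[:187,560:]=b
cv2.imwrite('pics/m10.png',m)"
```

```text
t 22.05 tool cm [0.22 0.56 8.03] turn -0.65 F [ 0.3 -1.  -4.2] w 0.0626
```

View pics/m10.png

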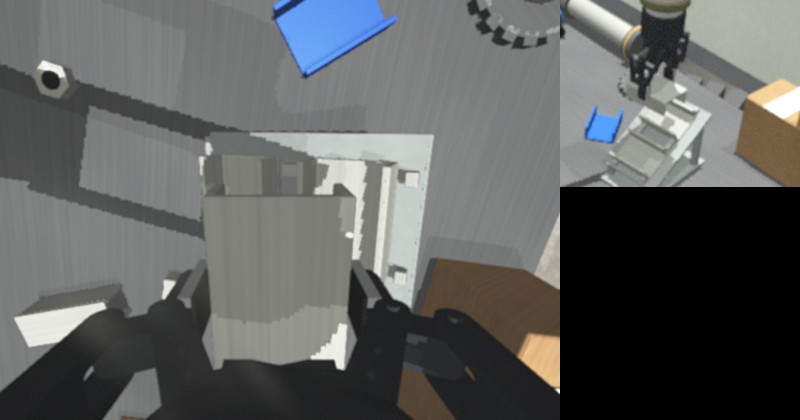

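The wrist view shows c level between the pads, its near end at row 197 and its sides at columns 205 and 355, above a and b, which are seated. Lowering.

play_rows --pt "255 0.2 0.55 2 -0.6" --pt "255 0 0 2.5 0" --pt "255 0 0 2 0" --pt "255 0 0 0.8 0" --pt "255 0 0 0 0"

```text
time: 22.65
ee_pos: [0.632, -0.0451, 0.135]
tcp_rot: [0.651, 0.759, -0.001, -0.001]
force: [-1.1, 0.1, -2.8]
grip_width: 0.0628
finger_force: 67.7
```

play_rows --pt "255 0 0 0.2 0" --pt "255 0 0 0 0"

```text
time: 22.85
ee_pos: [0.6341, -0.0459, 0.1359]
tcp_rot: [0.651, 0.759, 0.001, 0.001]
force: [-0.0, 0.7, -2.9]
grip_width: 0.0624
finger_force: 67.8
```

```bash
python3 -c "
from h import *
err(.6326,-.0450,.129)
g=grab('wrist','w11.png');s=robot.get_obs();M=R.from_quat(s['tcp_rot']).as_matrix();C=cam(g)
im=cv2.GaussianBlur(cv2.cvtColor(g['color'],6).astype(float),(0,0),1)
for o in range(36,58,3): print(o,proj(C,s['ee_pos']+M@[o/1000,0,-.004])[0].round(1),end=' ')
col=im[150:260,270]; gr=np.abs(np.gradient(col)); j=np.argsort(gr)[-6:]; print(j+150,gr[j].round(1))
"
```

```text
t 22.85 tool cm [ 0.11 -0.13  0.69] turn -0.05 F [-0.   0.7 -2.9] w 0.0624
36 [279.1 219.7] 39 [279.1 212.9] 42 [279.1 205.9] 45 [279.1 198.8] 48 [279.1 191.6] 51 [279.1 184.4] 54 [279.1 177. ] 57 [279.1 169.5] [199 193 195 198 197 196] [2.2 2.5 4.3 5.  7.9 8.1]
```

play_rows --pt "255 0.1 -0.1 0.2 0" --pt "255 0 0 0.1 0" --pt "255 0 0 0 0"

```text
time: 23.2
ee_pos: [0.6319, -0.045, 0.1312]
tcp_rot: [0.651, 0.759, -0.0, -0.0]
force: [-0.1, 0.3, -4.8]
grip_width: 0.0622
finger_force: 67.8
```

play_rows --pt "255 0 0 0.1 0" --pt "255 0 0 0.1 0" --pt "255 0 0 0 0"

```text
time: 23.5
ee_pos: [0.6319, -0.0451, 0.129]
tcp_rot: [0.651, 0.759, -0.0, -0.0]
force: [-0.1, 0.0, -3.2]
grip_width: 0.0626
finger_force: 67.8
```

play_rows --pt "255 0 0 0.1 0" --pt "255 0 0 0.1 0" --pt "255 0 0 0 0"

```text
time: 23.8
ee_pos: [0.6323, -0.0451, 0.1283]
tcp_rot: [0.651, 0.759, 0.0, 0.0]
force: [-4.5, 0.7, 4.8]
grip_width: 0.0626
finger_force: 68.6
```

play_rows --pt "69 0 0 0 0" --pt "67 0 0 0 0" --pt "66 0 0 0.1 0" --pt "65 0 0 0.1 0" --pt "64 0 0 0.1 0" --squeeze 20

```text
time: 24.3
ee_pos: [0.6318, -0.0452, 0.1254]
tcp_rot: [0.651, 0.759, -0.0, -0.0]
force: [-10.4, -0.4, 9.5]
grip_width: 0.0639
finger_force: 14.2
```

play_rows --pt "63 0 0 0 0" --pt "62 0 0 0 0" --pt "61 0 0 0 0" --pt "60 0 0 0 0" --pt "60 0 0 0 0"

```text
time: 24.8
ee_pos: [0.6317, -0.0451, 0.1239]
tcp_rot: [0.651, 0.759, -0.0, -0.0]
force: [-5.5, -0.5, -0.7]
grip_width: 0.0658
finger_force: 2.4
```

play_rows --pt "59 0 0 0.05 0" --pt "58 0 0 0.05 0" --pt "57 0 0 0.05 0" --pt "56 0 0 0.05 0" --pt "55 0 0 0 0"

```text
time: 25.3
ee_pos: [0.632, -0.0451, 0.1221]
tcp_rot: [0.651, 0.759, -0.0, -0.0]
force: [-4.8, -0.2, -0.3]
grip_width: 0.067
finger_force: 2.3
```

```bash
python3 -c "
from seat import *
err(.6326,-.0450)
g=grab('wrist','w12.png')
for d in (0,10,20):
    th=np.radians(d); mid=np.array([26.5-32*np.cos(th)+15*np.sin(th),1,5+32*np.sin(th)+15*np.cos(th)]); print(d,seatfit(np.r_[mid,0,th],[(cam(g),g['color'])],False))
"
```

```text
t 25.3 tool cm [-0.    0.06 -0.  ] turn -0.07 F [-4.8 -0.2 -0.3] w 0.067
0 ([-18.811, -5.293, 21.105, 0.14, 0.076], {(0, 0): (1, 0.02, 0.0), (0, 2): (8, 0.05, 0.28)})
10 ([-7.089, -2.075, 21.259, -0.016, 0.403], {(0, 0): (10, 0.0, 0.8), (0, 1): (1, 0.08, 0.0), (0, 2): (17, -0.03, 0.95)})
20 ([3.687, 3.524, 32.019, -0.027, 0.414], {(0, 0): (11, 0.05, 1.36), (0, 1): (17, -0.19, 1.67), (0, 2): (2, 0.01, 0.71)})
```

play_rows --pt "54 0 0 0 0" --pt "53 0 0 0 0" --pt "52 0 0 0 0" --pt "51 0 0 0 0" --pt "50 0 0 0 0"

```text
time: 25.85
ee_pos: [0.6323, -0.0451, 0.1224]
tcp_rot: [0.651, 0.759, 0.0, 0.0]
force: [-1.2, -0.6, -1.4]
grip_width: 0.0687
finger_force: 0.9
```

play_rows --pt "48 0 0 0 0" --pt "46 0 0 0 0" --pt "44 0 0 0 0" --pt "42 0 0 0 0" --pt "40 0 0 0 0"

```text
time: 26.35
ee_pos: [0.632, -0.0451, 0.1223]
tcp_rot: [0.651, 0.759, -0.0, -0.0]
force: [-1.6, 0.3, -2.0]
grip_width: 0.0721
finger_force: 1.0
```

play_rows --pt "36 0 0 0 0" --pt "32 0 0 0 0" --pt "28 0 0 0 0" --pt "24 0 0 0 0" --pt "20 0 0 0 0"

```text
time: 26.85
ee_pos: [0.6324, -0.045, 0.1226]
tcp_rot: [0.651, 0.759, 0.0, 0.0]
force: [0.1, -0.3, -0.1]
grip_width: 0.0786
finger_force: 0.0
```

```bash
python3 -c "
from seat import *
err(.6326,-.0450)
g=grab('wrist','w13.png');d=grab('side','s13.png')
a=g['color'][:,130:490];b=cv2.resize(d['color'][100:230,290:430],(440,408),interpolation=2)
m=np.zeros((420,800,3),np.uint8);m[:,:360]=a;m[:408,360:]=b
cv2.imwrite('pics/m13.png',m)"
```

```text
t 26.85 tool cm [0.   0.03 0.  ] turn -0.07 F [ 0.1 -0.3 -0.1] w 0.0786
```

View pics/m13.png

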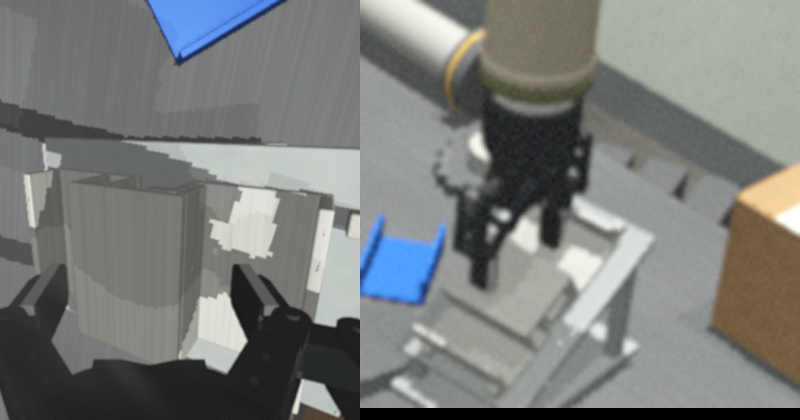

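c now lies tilted like the bed, web at about (130,260) in the wrist crop, free of both pads. The side crop agrees. I back off and check by fit.

play_rows --pt "0 0 0 -0.3 0" --pt "0 0 0 -0.7 0" --pt "0 0 0 -2 0" --pt "0 0 0 -4 0" --pt "0 0 0 -4 0"

```text
time: 27.45
ee_pos: [0.6314, -0.0449, 0.2332]
tcp_rot: [0.651, 0.759, -0.0, -0.001]
force: [0.4, -0.2, 0.4]
grip_width: 0.0856
finger_force: 0.0
```

play_rows --pt "0 -3 0 -2 0" --pt "0 -3 0 0 0" --pt "0 -3 0 0 0" --pt "0 0 0 0 0"

```text
time: 27.85
ee_pos: [0.6458, -0.1378, 0.2531]
tcp_rot: [0.653, 0.758, -0.0, 0.001]
force: [-0.7, 0.5, -0.3]
grip_width: 0.0857
finger_force: 0.0
```

```bash
python3 -c "
from seat import *
err(.6326,-.0450)
g=grab('wrist','w14.png');d=grab('side','s14.png');V=[(cam(g),g['color'])]
for x in (-10,-6,0): print(seatfit([x,2,20,0,0],V,False))
print(seatfit([-7,2,20,0,0],V+[(cam(d),d['color'])],False))
print(seatfit([44,1,15,0,0],V));print(seatfit([-50,3,15,0,0],V))"
```

```text
t 27.85 tool cm [ 9.38  0.07 -0.02] turn -0.27 F [-0.7  0.5 -0.3] w 0.0857
([-9.931, 9.35, 19.791, -0.001, -0.013], {(0, 1): (3, -0.08, 0.12), (0, 2): (5, 0.09, 1.6), (0, 3): (24, 0.03, 0.24)})
([-6.398, 8.753, 21.629, -0.044, -0.12], {(0, 1): (1, 0.0, 0.0), (0, 2): (4, -0.04, 0.9), (0, 3): (24, 0.01, 0.26)})
([3.277, 4.41, 19.897, -0.008, -0.035], {(0, 1): (23, 0.02, 0.26), (0, 2): (7, -0.17, 1.48)})
([-17.494, 7.628, 22.664, 0.001, 0.26], {(0, 0): (16, 0.05, 0.22), (0, 1): (1, -1.61, 0.0), (0, 2): (5, -0.13, 1.5), (0, 3): (11, -0.13, 0.86), (1, 0): (21, -0.02, 0.29), (1, 2): (12, 1.09, 0.33), (1, 3): (24, -1.9, 1.59)})
([42.961, 1.843, 14.216, -0.003, 0.03], {(0, 1): (25, -0.05, 0.24), (0, 2): (4, -0.12, 0.43), (0, 3): (4, 0.0, 0.44)})
([-50.455, 3.002, 15.027, -0.008, 0.0], {(0, 0): (22, 0.02, 0.25)})
```

```bash
python3 -c "
from seat import *
g=grab('wrist','w15.png');C=cam(g);im=cv2.cvtColor(g['color'],6).astype(np.float32)
def rect(C,im,z,xs,ys):
    X,Y=np.meshgrid(xs,ys); q=proj(C,bedpts(BED,np.c_[X.ravel(),Y.ravel(),np.full(X.size,z)])).astype(np.float32)
    return cv2.remap(im,q[:,0].reshape(X.shape),q[:,1].reshape(X.shape),1)
def edges(p,s,n):
    gr=np.gradient(cv2.GaussianBlur(p.reshape(1,-1),(0,0),1)[0]); j=[i for i in range(1,len(gr)-1) if abs(gr[i])>=max(abs(gr[i-1]),abs(gr[i+1]))]
    j=sorted(j,key=lambda i:-abs(gr[i]))[:n]; return sorted((round(float(s[i]),1),round(float(gr[i]),1)) for i in j)
xs=np.arange(-60,60.,1);ys=np.arange(-70,70.,1)
A=rect(C,im,35,xs,ys)
for y0 in(-30,-10,10,30): print('x edges y',y0,edges(A[(ys>=y0-6)&(ys<=y0+6)].mean(0),xs,9))
for x0 in(-25,-8,8): print('y edges x',x0,edges(A[:,(xs>=x0-5)&(xs<=x0+5)].mean(1),ys,6))
"
```

```text
x edges y -30 [(-57.0, -2.9), (-53.0, 3.7), (-11.0, 3.7), (-2.0, 4.5), (5.0, 3.5), (14.0, 4.4), (22.0, -8.4), (25.0, -8.2), (34.0, 16.1)]
x edges y -10 [(-53.0, 14.7), (-46.0, 3.7), (-42.0, 3.4), (-35.0, -2.0), (-32.0, 1.4), (-4.0, -0.9), (15.0, 3.0), (22.0, -11.0), (34.0, 16.6)]
x edges y 10 [(-53.0, 14.9), (-41.0, 1.7), (-35.0, -2.0), (-32.0, 1.4), (-21.0, -1.2), (15.0, 3.1), (22.0, -10.1), (25.0, -7.4), (34.0, 15.6)]
x edges y 30 [(-53.0, 14.7), (-41.0, 1.9), (-35.0, -2.2), (-32.0, 1.5), (-17.0, 1.6), (-4.0, -1.5), (15.0, 1.7), (22.0, -11.4), (35.0, 15.3)]
y edges x -25 [(-58.0, 9.4), (-43.0, 3.9), (-22.0, 18.8), (46.0, -9.6), (55.0, -18.3), (64.0, 1.5)]
y edges x -8 [(-64.0, 0.2), (-58.0, 9.4), (-43.0, 4.8), (-28.0, 19.3), (46.0, -9.9), (54.0, -16.6)]
y edges x 8 [(-58.0, 12.6), (-54.0, -3.0), (-43.0, 4.5), (-34.0, 18.3), (46.0, -8.1), (54.0, -18.6)]
```

```bash
python3 -c "
from bench import robot
print(robot.hand_in())"
```

```text
the job is handed in; nothing more can be done
None
```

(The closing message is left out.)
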